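Weigh out steel nuts to the green band

TASK

Weigh out steel nuts for a table leg: put the bright steel hexagon nuts on the pan of the sprung scale one at a time, setting each down rather than dropping it and letting the pan come to rest, until the red pointer has sunk into the green band on the gauge, then stop. Use only steel nuts, not the brass one, and leave any steel nut that is not needed on the bench.

Things in the scene. Friction and masses are not known exactly. Their poses are not given: they have to be found in the camera images.
- nut_a_mid (a point): a loose bright steel hexagon nut standing on the bench: 36 mm across its flats, 42 mm across corners, 36 mm tall, about 200 g, with a dark bore in its top. The point is its centre, 18 mm above its underside; z is up along the bore, x points out of one pair of flats (the other pairs are 60 degrees round). The three steel nuts are alike; a brass-coloured nut of the same shape standing near them is not wanted
- nut_b_mid (a point): a loose bright steel hexagon nut standing on the bench: 36 mm across its flats, 42 mm across corners, 36 mm tall, about 200 g, with a dark bore in its top. The point is its centre, 18 mm above its underside; z is up along the bore, x points out of one pair of flats (the other pairs are 60 degrees round). The three steel nuts are alike; a brass-coloured nut of the same shape standing near them is not wanted
- nut_c_mid (a point): a loose bright steel hexagon nut standing on the bench: 36 mm across its flats, 42 mm across corners, 36 mm tall, about 200 g, with a dark bore in its top. The point is its centre, 18 mm above its underside; z is up along the bore, x points out of one pair of flats (the other pairs are 60 degrees round). The three steel nuts are alike; a brass-coloured nut of the same shape standing near them is not wanted
- pan_floor (a point): centre of the upper face of the scale's round aluminium pan (inner radius 97 mm, rim 8 mm above the floor, 3 mm thick). The pan stands about 154 mm above the bench when empty, on a sprung stem over a grey base 170 mm square and 50 mm tall; it only moves straight up and down and stays level. x, y are the scale's axes: the gauge, a white upright plate 80 mm wide and 175 mm tall, stands 165 mm towards +y and 50 mm towards +x from the pan's centre and shows its face towards +x
- pan (a joint): how far the pan has sunk, in m: 0 when empty, larger is lower, stop at 0.07. Its damped spring gives about 15 mm for each steel nut (13.8 to 16.2 mm, as the nuts' weights differ a little), and comes to rest within about a second
- pointer (a point): the end part of the red pointer, a bar 5 mm thick that is fixed to the pan and sinks with it in front of the gauge; the point is half-way up the bar
- band_mid (a point): centre of the green band on the gauge, 78 mm wide and 20 mm tall (10 mm above and below this point). It is set at a different height each time, so that two or three steel nuts bring the pointer into it
Things that resemble listed ones, but are neither listed nor needed, are in the scene too. What is shaped like the part that bears nut_b_mid but purple is not meant.

How it is judged (in metres and radians):
On the way, in this order (a step that is already met when the one before it is completed fails the run):
1. one steel nut alone is on the pan, let go, and the pan has come to rest ((((horizontal distance between nut_a_mid and pan_floor below 0.095 m and z of nut_a_mid in the frame of pan_floor between 0.005 and 0.065 m) and height (world z) of nut_b_mid between 0.005 and 0.035 m and height (world z) of nut_c_mid between 0.005 and 0.035 m and value of joint pan between 0.012 and 0.018 m) or (height (world z) of nut_a_mid between 0.005 and 0.035 m and (horizontal distance between nut_b_mid and pan_floor below 0.095 m and z of nut_b_mid in the frame of pan_floor between 0.005 and 0.065 m) and height (world z) of nut_c_mid between 0.005 and 0.035 m and value of joint pan between 0.012 and 0.018 m) or (height (world z) of nut_a_mid between 0.005 and 0.035 m and height (world z) of nut_b_mid between 0.005 and 0.035 m and (horizontal distance between nut_c_mid and pan_floor below 0.095 m and z of nut_c_mid in the frame of pan_floor between 0.005 and 0.065 m) and value of joint pan between 0.012 and 0.018 m)) and contact force between the fingers and anything else below 0.1 N and velocity of joint pan between -0.01 and 0.01 m/s), for 0.2 s.
2. the pointer rests in the green band under two or three steel nuts ((((horizontal distance between nut_a_mid and pan_floor below 0.095 m and z of nut_a_mid in the frame of pan_floor between 0.005 and 0.065 m) and (horizontal distance between nut_b_mid and pan_floor below 0.095 m and z of nut_b_mid in the frame of pan_floor between 0.005 and 0.065 m) and height (world z) of nut_c_mid between 0.005 and 0.035 m and value of joint pan between 0.025 and 0.036 m) or ((horizontal distance between nut_a_mid and pan_floor below 0.095 m and z of nut_a_mid in the frame of pan_floor between 0.005 and 0.065 m) and height (world z) of nut_b_mid between 0.005 and 0.035 m and (horizontal distance between nut_c_mid and pan_floor below 0.095 m and z of nut_c_mid in the frame of pan_floor between 0.005 and 0.065 m) and value of joint pan between 0.025 and 0.036 m) or (height (world z) of nut_a_mid between 0.005 and 0.035 m and (horizontal distance between nut_b_mid and pan_floor below 0.095 m and z of nut_b_mid in the frame of pan_floor between 0.005 and 0.065 m) and (horizontal distance between nut_c_mid and pan_floor below 0.095 m and z of nut_c_mid in the frame of pan_floor between 0.005 and 0.065 m) and value of joint pan between 0.025 and 0.036 m) or ((horizontal distance between nut_a_mid and pan_floor below 0.095 m and z of nut_a_mid in the frame of pan_floor between 0.005 and 0.065 m) and (horizontal distance between nut_b_mid and pan_floor below 0.095 m and z of nut_b_mid in the frame of pan_floor between 0.005 and 0.065 m) and (horizontal distance between nut_c_mid and pan_floor below 0.095 m and z of nut_c_mid in the frame of pan_floor between 0.005 and 0.065 m) and value of joint pan between 0.039 and 0.052 m)) and contact force between the fingers and anything else below 0.1 N and z of pointer in the frame of band_mid between -0.0115 and 0.0115 m and velocity of joint pan between -0.01 and 0.01 m/s), for 0.2 s.
At the end, for the whole second after the job is handed in: The red pointer is at rest within 11.5 mm above or below the middle of the green band; the load is two or three steel nuts lying in the pan and nothing else; any steel nut not used is on the bench; the gripper is clear (all of step 2); the robot touches nothing.
It fails at once if a nut is dropped or the pan is slammed down (pan faster than 0.5 m/s) (velocity of joint pan above 0.5 m/s).
It also fails if it takes over 72 s, if anything falls off the work surface, if the arm or the gripper's body presses on something with over 40 N, if the wrist force passes 120 N, or if a joint passes its speed limit or range.

ROBOT

A 7-joint arm with a two-finger parallel gripper is mounted at the origin on the work surface. World frame = base frame: x ahead of the robot, y to its left, z up, the work surface at z = 0. Lengths are in m, angles in degrees, forces in N, time in s.
With the tool pointing down it reaches from about 0.425 to 0.875 m from the base axis. Payload 8.4 kg.
Tool frame: the origin (TCP) lies on the centre line of the jaws, within the pads' length; the fingertips stand 8 mm ahead of it and the grasp point (between the pads) lies 11 mm behind it; x points along the fingers, y is the direction in which the jaws open and shut, and the axes are right-handed (so a half turn about x gives the same grasp; the last joint's range is limited). The gripper opens to 85 mm and grips with 20 to 120 N. Pads are 22 mm wide; open, the fingers measure 114 mm over their backs; the gripper's body (76 mm by 85 mm) begins 54 mm behind the grasp point. The pads swing forward as they close: fully open they stand 13 mm farther back than shut.
Start: joints at [65.993, 19.091, 2.286, 83.961, -0.768, 76.965, -3.352], TCP at [0.204, -0.617, 0.239] pointing down, gripper open.
Joint ranges: [-147.57, 147.57], [-21.85, 119.76], [-74.77, 79.35], [14.55, 137.4], [-85.83, 265.84], [4.83, 119.75], [-152.11, 152.11]. Speed limits (degrees/s): [127.2, 127.2, 159.86, 159.86, 180, 180, 180].

INTERFACE

Orientations are given as a 3x3 rotation matrix whose columns are the frame's x, y, z axes.
In Python, from plant import env gives the robot as it stands.
- The arm moves only by the tool step_arm, never from a script. Its argument "series" is one flat list of numbers, 5 for each row, row after row: the shift along the world's x, y, z in mm, then the turn about the world's z in rad, then the closure in counts, from 0 (fully open) to 255 (shut). A call has 1 to 20 rows; each row is the pose to reach, as a shift and turn from the pose commanded when the call began; what a row does not reach only later rows make up. A row lasts 1/8 s, in which the tool goes at most 62.5 mm and 10.7 degrees, less where a joint would pass 70% of its speed; a pose out of reach is approached as far as the arm can. A call with a gripper value outside its range is refused whole. The fingers move at their own pace and stop on an object; "squeeze" is the grip in N (left out, the last holds). Time passes only in rows, so rows that repeat a pose let the fingers close. It gives the time, the measured TCP pose, the force and the opening at its end, in the units of the state.
- env.get_state(): the state, without advancing time (a new reading comes with each control period).
- env.camera(name): name is "scene" or "side" or "wrist"; returns a dict with "img" (384x512x3 uint8, blue, green, red), "depth" (384x512 float32, m along the optical axis (not along the pixel's ray), 0 where there is no reading), "fx", "fy", "cx", "cy" (pixels), "rvec" (rotation vector, rad) and "tvec" (3), from world to camera coordinates, as OpenCV has them. Camera axes: x right, y down, z forward; pixel columns grow to the right and rows downward; lengths in m; the calibration is good to about 2 mm. A picture is of the moment at which its call begins.
- env.finish_job(): hands the job in, once; it reports no verdict.
Trained networks look in the newest picture that a camera, given by its name, has taken for a name from the list of things; names that differ only in an ending like _2 or _b are one class to them, and where a whole thing is asked for, a point or a joint stands for the part that bears it (a point fixed in the world has none). Each returns a list of dicts, best first, with "p" (0 to 1); they miss things now and then, are a little off and sometimes report something else, mostly with a low value. They report only what shows in the picture. A call takes as long as a camera call. They do not tell look-alikes from the thing itself.
- env.look_for(name, camera): "location" ([column, row] in pixels, amid what is visible of it).
- env.masks_of(name, camera): "pixels" (384x512 bool, what is visible of it) and "location" ([column, row] in pixels, amid what is visible of it).
- env.pinpoint(name, camera): "location" ([column, row] in pixels: a listed point, or the origin of a listed thing).
The state is a dict: "clock": time; "q": joint angles; "joint_velocities": joint speeds; "joint_efforts": joint torques, N m; "tool_pos": TCP position; "ee_rot": TCP orientation; "force": force on the tool from outside, world axes, zero at the start; "torque": the same for the moment, N m; "grip_width": opening from 0.0 (shut) to 1.0 (fully open).
Only numpy, scipy, OpenCV 4.12 (cv2) and the standard library are available. Lean on these libraries where they do the work, as an engineer would, in place of code of your own. Each camera call takes 0.05 s, during which the arm holds its last target.

## Working session

There is one attempt and no reset: what is moved stays moved. The work goes in short steps, Python scripts to look and compute and a tool call to move; the robot and the scene stay as the last step left them, time stands still between calls to the robot, and variables do not carry over. Pictures are saved under pics/ and viewed, and the job is handed in when it is done.

Besides the shell and the picture viewer there is one more tool, called after "Emit:" as name(argument=value, ...) on one line, values as JSON. step_arm: Moves the arm, as the interface text tells. Its arguments: {"type":"object","properties":{"series":{"type":"array","items":{"type":"number"}},"squeeze":{"type":"number"}},"required":["series"]}

```bash
mkdir -p pics; cat > h.py <<'E'
import numpy as np,cv2
from plant import env
def cam(n):
    c=env.camera(n); R,_=cv2.Rodrigues(np.array(c['rvec'],float)); c['R']=R; c['t']=np.array(c['tvec'],float).reshape(3); return c
def world(c,u,v,d): 
    p=np.array([(u-c['cx'])/c['fx']*d,(v-c['cy'])/c['fy']*d,d]); return c['R'].T@(p-c['t'])
def cloud(c):
    v,u=np.mgrid[0:384,0:512]; d=c['depth']
    p=np.stack([(u-c['cx'])/c['fx']*d,(v-c['cy'])/c['fy']*d,d],-1); return (p-c['t'])@c['R']
def proj(c,P):
    q=c['R']@np.array(P)+c['t']; return q[0]/q[2]*c['fx']+c['cx'],q[1]/q[2]*c['fy']+c['cy']
E
python3 - <<'E'
from h import *
s=env.get_state();print(s['clock'],s['tool_pos'],s['ee_rot'],s['grip_width'])
for n in ['scene','side','wrist']:
    c=cam(n); cv2.imwrite(f'pics/{n}0.png',c['img']); P=cloud(c)
    print(n,'campos',-c['R'].T@c['t'])
    for k in ['nut_a_mid','pan_floor','pointer','band_mid']:
        for r in env.pinpoint(k,n)[:6]:
            u,v=r['location'];d=c['depth'][int(v),int(u)]
            print(k,round(r['p'],2),np.round([u,v]),np.round(world(c,u,v,d),3))
E
```

```text
0.0 [ 0.20417961 -0.61663391  0.23841602] [[-6.23407800e-04  3.14411353e-01 -9.49286634e-01]
 [ 1.50411824e-03 -9.49285449e-01 -3.14411948e-01]
 [-9.99998674e-01 -1.62384620e-03  1.18880103e-04]] 1.0004612330798826
scene campos [ 1.42573588 -0.17508891  0.9591535 ]
nut_a_mid 0.72 [135. 265.] [ 0.649 -0.271  0.03 ]
pan_floor 0.63 [318. 160.] [0.505 0.307 0.149]
pointer 0.96 [367. 145.] [0.474 0.485 0.146]
pointer 0.71 [135. 265.] [ 0.649 -0.271  0.03 ]
band_mid 0.49 [363. 157.] [0.473 0.482 0.097]
band_mid 0.32 [198. 255.] [ 0.67  -0.103  0.037]
side campos [0.17079553 0.70989006 0.91589304]
nut_a_mid 0.72 [313. 126.] [ 0.629 -0.261  0.034]
pan_floor 0.64 [240. 255.] [0.491 0.308 0.154]
pointer 0.66 [190. 329.] [0.474 0.486 0.15 ]
wrist campos [ 0.27122497 -0.5943032   0.37465992]
```

```bash
python3 -c "
import cv2,numpy as np
a=cv2.imread('pics/scene0.png');b=cv2.imread('pics/side0.png')
cv2.imwrite('pics/s1.png',cv2.resize(a,(800,600)));cv2.imwrite('pics/s2.png',cv2.resize(b,(800,600)))"
```

```text
(no output)
```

View pics/s1.png

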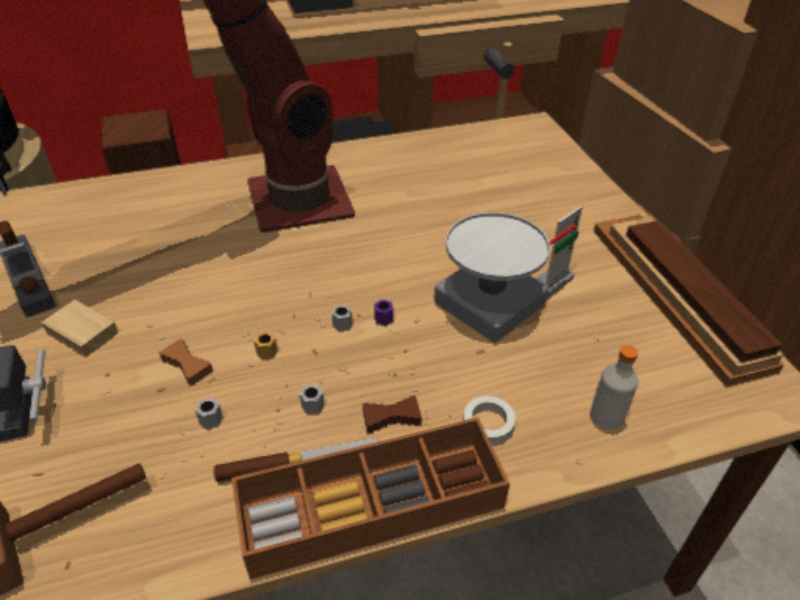

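View pics/s2.png

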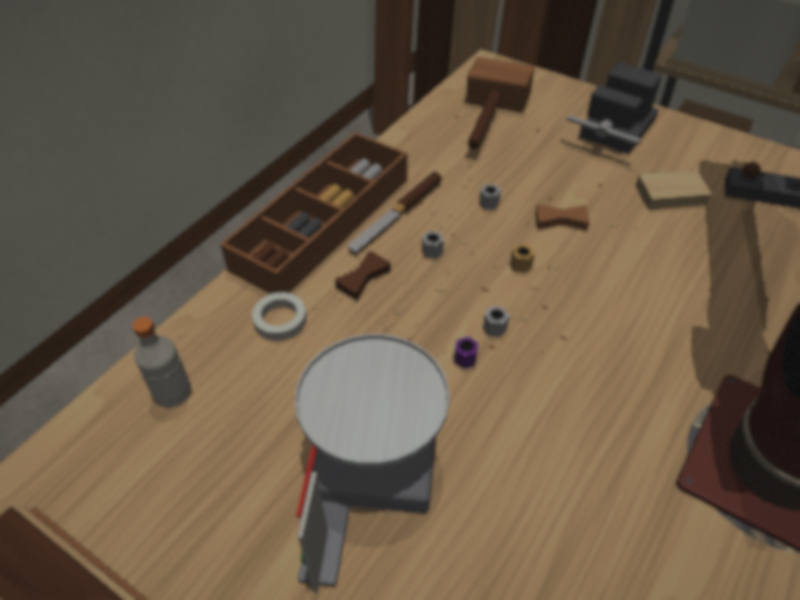

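The scene picture (512-pixel scale) shows steel nuts at (133,265), (200,255) and (218,203). The nut at (169,221) is brass and the one at (245,199) is purple, so both are excluded. Next I measure the positions and enlarge the crops.

```bash
cat >> h.py <<'E'
def topfit(P,xy,zl=0.031,zh=0.042,r=0.035):
    m=(P[...,2]>zl)&(P[...,2]<zh)&(np.hypot(P[...,0]-xy[0],P[...,1]-xy[1])<r); return P[m]
def hexfit(pts2):
    # max-extent based fit: minimise hexagon-apothem over yaw; centre from LP-like mid supports
    best=None
    for a in np.arange(0,60,1.):
        w=[]
        for k in range(3):
            n=np.array([np.cos(np.radians(a+60*k)),np.sin(np.radians(a+60*k))]); s=pts2@n; w.append(np.percentile(s,98)-np.percentile(s,2))
        if best is None or max(w)<best[0]: best=(max(w),a,w)
    return best
E
python3 - <<'E'
from h import *
cs=cam('scene');cd=cam('side')
nuts={'n1':(133,260),'n2':(200,250),'n3':(219,199)}
Ps=cloud(cs);Pd=cloud(cd)
for k,(u,v) in nuts.items():
    xy=Ps[v,u]; 
    for _ in range(2):
        a=topfit(Ps,xy);xy=a.mean(0)
    b=topfit(Pd,xy)
    print(k,len(a),len(b),np.round([a.min(0),a.max(0)],4).tolist(),'side',np.round([b.min(0),b.max(0)],4).tolist() if len(b) else 0)
    for q in(a,b): 
        if len(q)>5:print('  ',hexfit(q[:,:2]))
# pan
m=(Ps[...,2]>.13)&(Ps[...,2]<.17)&(np.hypot(Ps[...,0]-.48,Ps[...,1]-.31)<.12);q=Ps[m];print('pan scene',q.min(0),q.max(0),np.median(q[:,2]))
m=(Pd[...,2]>.13)&(Pd[...,2]<.17)&(np.hypot(Pd[...,0]-.48,Pd[...,1]-.31)<.12);q=Pd[m];print('pan side',q.min(0),q.max(0),np.median(q[:,2]))
hsv=cv2.cvtColor(cs['img'],cv2.COLOR_BGR2HSV)
roi=np.zeros((384,512),bool);roi[120:200,345:380]=1
g=roi&(hsv[...,0]>40)&(hsv[...,0]<85)&(hsv[...,1]>100);r=roi&((hsv[...,0]<8)|(hsv[...,0]>172))&(hsv[...,1]>120)
for n,mm in(('green',g),('red',r)):
    q=Ps[mm]; print(n,mm.sum(),np.percentile(q,[5,50,95],axis=0).round(4).tolist(),q.mean(0))
f=lambda x0,y0,x1,y1,i:cv2.resize(i[y0:y1,x0:x1],None,fx=5,fy=5,interpolation=cv2.INTER_CUBIC)
cv2.imwrite('pics/n.png',f(115,180,270,285,cs['img']))
cv2.imwrite('pics/g.png',cv2.resize(cs['img'][125:195,340:385],None,fx=8,fy=8,interpolation=cv2.INTER_CUBIC))
E
```

```text
n1 133 99 [[0.6125, -0.296, 0.031], [0.6528, -0.2582, 0.0396]] side [[0.6155, -0.2974, 0.0316], [0.6543, -0.2523, 0.042]]
   (np.float64(0.03436751675535399), np.float64(25.0), [np.float64(0.034228165798664), np.float64(0.034355994962903036), np.float64(0.03436751675535399)])
   (np.float64(0.037425220902638404), np.float64(14.0), [np.float64(0.0351734174929329), np.float64(0.037425220902638404), np.float64(0.03728947916381686)])
n2 127 114 [[0.6367, -0.1198, 0.0315], [0.6743, -0.0797, 0.0401]] side [[0.6354, -0.1176, 0.0311], [0.6752, -0.077, 0.0408]]
   (np.float64(0.035209458437599706), np.float64(0.0), [np.float64(0.035209458437599706), np.float64(0.03452008667416434), np.float64(0.03476190397845924)])
   (np.float64(0.03672851870842364), np.float64(46.0), [np.float64(0.035092583315964265), np.float64(0.0367265928515797), np.float64(0.03672851870842364)])
n3 94 147 [[0.4483, -0.0203, 0.0314], [0.488, 0.0191, 0.039]] side [[0.4502, -0.0216, 0.0312], [0.4876, 0.0225, 0.0417]]
   (np.float64(0.035777619584128034), np.float64(49.0), [np.float64(0.03514810341602709), np.float64(0.035777619584128034), np.float64(0.03436721355191252)])
   (np.float64(0.03519877907837382), np.float64(51.0), [np.float64(0.03519877907837382), np.float64(0.03494405984461993), np.float64(0.03484676110830248)])
pan scene [0.39332321 0.20732488 0.14538625] [0.59703626 0.42795436 0.16480665] 0.15285641975276051
pan side [0.39563715 0.20880008 0.14658574] [0.59693098 0.42763636 0.16646368] 0.15453147025678737
green 67 [[0.4563, 0.4484, 0.0939], [0.4702, 0.4801, 0.1064], [0.4875, 0.5081, 0.114]] [0.48448348 0.47005945 0.11787087]
red 55 [[0.4591, 0.4203, 0.1286], [0.4884, 0.4542, 0.1472], [0.5087, 0.4911, 0.151]] [0.48807851 0.45562559 0.14534804]
```

View pics/n.png

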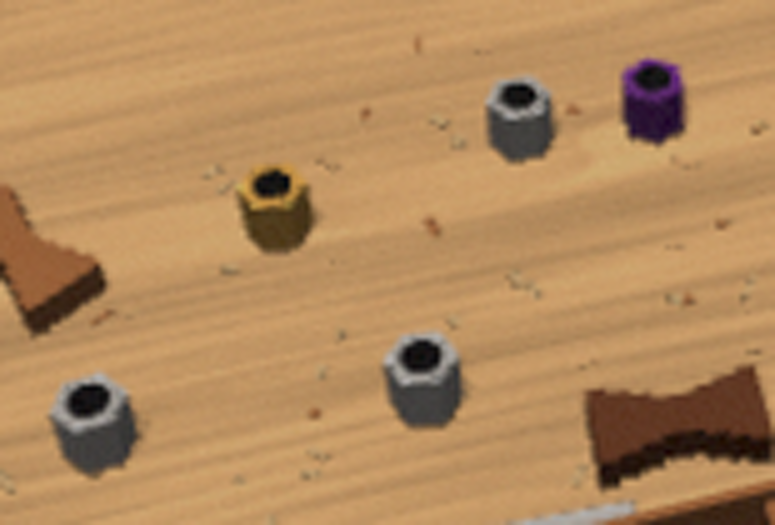

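View pics/g.png

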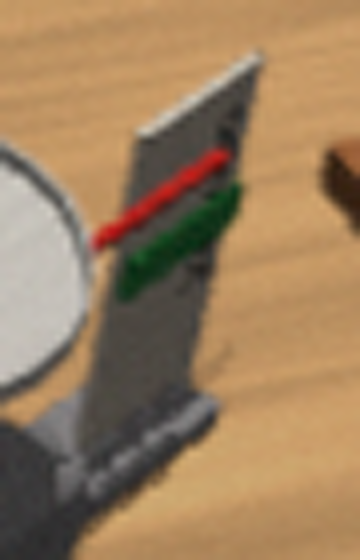

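Crop check: the steel nuts are the three grey ones at crop (92,410), (422,365) and (518,105). Brass is at (275,195) and purple at (655,90). I'll take n1 first and move above it.

Emit:
step_arm(series=[429, 340, -60, -0.49, 0, 429, 340, -60, -0.49, 0, 429, 340, -60, -0.49, 0, 429, 340, -60, -0.49, 0, 429, 340, -60, -0.49, 0, 429, 340, -60, -0.49, 0, 429, 340, -60, -0.49, 0, 429, 340, -60, -0.49, 0, 429, 340, -60, -0.49, 0, 429, 340, -60, -0.49, 0, 429, 340, -60, -0.49, 0, 429, 340, -60, -0.49, 0])

```text
clock: 2.35
tool_pos: [0.6324, -0.2788, 0.1796]
ee_rot: [[-0.0, -0.172, -0.985], [-0.001, -0.985, 0.172], [-1.0, 0.001, -0.0]]
force: [0.5, 0.1, 0.3]
grip_width: 1.002
```

```bash
cat > w.py <<'E'
from h import *
import sys
s=env.get_state();R=np.array(s['ee_rot']);print(s['clock'],np.round(s['tool_pos'],4),'jaw ang',np.degrees(np.arctan2(R[1,1],R[0,1])),R[2,0],s['force'],s['grip_width'])
c=cam('wrist');cv2.imwrite(sys.argv[1],c['img']);P=cloud(c)
m=((P[...,2]>.030)&(P[...,2]<.044)).astype(np.uint8)
n,l,st,ce=cv2.connectedComponentsWithStats(m)
for i in range(1,n):
    if 400<st[i,4]:
        q=P[l==i][:,:2]; r=cv2.convexHull(q.astype(np.float32))
        b=hexfit(q); print(i,st[i],np.round((q.min(0)+q.max(0))/2,4),np.round(q.max(0)-q.min(0),4),'hex',b, 'bgr',c['img'][l==i].mean(0).round(),'minrect',np.round(cv2.minEnclosingCircle(r),4) if 0 else cv2.minEnclosingCircle(r))
E
python3 w.py pics/w1.png
```

```text
2.35 [ 0.6324 -0.2788  0.1796] jaw ang -99.88475014423747 -0.9999996073415331 [0.46043488 0.09375536 0.2820871 ] 1.0020121250237242
1 [  0   0  78  16 489] [ 0.8093 -0.1225] [0.0017 0.067 ] hex (np.float64(0.05121978324984222), np.float64(0.0), [np.float64(0.0012259686997131425), np.float64(0.05121978324984222), np.float64(0.050929334148618444)]) bgr [20. 34. 55.] minrect ((0.8093221187591553, -0.1225268542766571), 0.033609528094530106)
2 [355   0 136  60 520] [ 0.7408 -0.4352] [0.0381 0.1089] hex (np.float64(0.09122637220883667), np.float64(6.0), [np.float64(0.03211960906052558), np.float64(0.0908814151280428), np.float64(0.09122637220883667)]) bgr [28. 43. 65.] minrect ((0.7456058263778687, -0.43524864315986633), 0.05462656542658806)
15 [ 236  159   42   42 1223] [ 0.6323 -0.277 ] [0.0375 0.0409] hex (np.float64(0.03449549614154512), np.float64(15.0), [np.float64(0.03448046397800342), np.float64(0.033811829451503295), np.float64(0.03449549614154512)]) bgr [60. 63. 68.] minrect ((0.6323580145835876, -0.276915043592453), 0.020694022998213768)
16 [  51  171   46   37 1315] [ 0.6535 -0
[... 204 characters left out ...]
ct ((0.6536267995834351, -0.09939251095056534), 0.020989272743463516)
17 [154 296  38  32 895] [ 0.4992 -0.1595] [0.0389 0.0393] hex (np.float64(0.034795659385358724), np.float64(58.0), [np.float64(0.03333945217908536), np.float64(0.034222298774908344), np.float64(0.034795659385358724)]) bgr [ 39.  73. 100.] minrect ((0.49940210580825806, -0.15910664200782776), 0.020824143663048744)
18 [424 361  34  23 434] [ 0.3567 -0.454 ] [0.0391 0.0396] hex (np.float64(0.037321921622863796), np.float64(17.0), [np.float64(0.037307562827459756), np.float64(0.037321921622863796), np.float64(0.025570329153541294)]) bgr [114. 162. 197.] minrect ((0.35316169261932373, -0.4562806487083435), 0.02383660152554512)
```

View pics/w1.png

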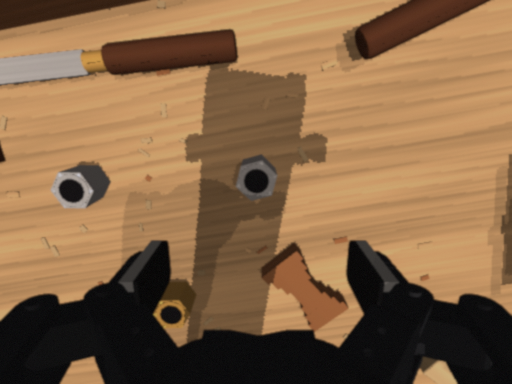

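The wrist picture shows the steel nut n1 at (256,178), centred between the fingers, with n2 at (72,188) and brass at (172,312). Descend and grip.

Emit:
step_arm(series=[0, 1, -60, -0.09, 0, 0, 1, -120, -0.09, 0, 0, 1, -150, -0.09, 0, 0, 1, -162, -0.09, 0, 0, 1, -162, -0.09, 0, 0, 1, -162, -0.09, 255, 0, 1, -162, -0.09, 255, 0, 1, -162, -0.09, 255, 0, 1, -162, -0.09, 255, 0, 1, -162, -0.09, 255, 0, 1, -162, -0.09, 255, 0, 1, -162, -0.09, 255, 0, 1, -162, -0.09, 255], squeeze=40)

```text
clock: 4.03
tool_pos: [0.634, -0.2764, 0.0188]
ee_rot: [[0.002, -0.257, -0.966], [-0.001, -0.966, 0.257], [-1.0, 0.0, -0.002]]
force: [-2.3, -0.3, 5.1]
grip_width: 0.43
```

Emit:
step_arm(series=[0, 1, 30, 0, 255, 0, 0, 90, 0, 255, 0, 0, 150, 0, 255, -30, 50, 200, 0, 255, -196, 585, 230, 0.26, 255, -196, 585, 230, 0.26, 255, -196, 585, 230, 0.26, 255, -196, 585, 230, 0.26, 255, -196, 585, 230, 0.26, 255, -196, 585, 230, 0.26, 255, -196, 585, 230, 0.26, 255, -196, 585, 230, 0.26, 255, -196, 585, 230, 0.26, 255, -196, 585, 230, 0.26, 255, -196, 585, 230, 0.26, 255, -196, 585, 230, 0.26, 255, -196, 585, 230, 0.26, 255])

```text
clock: 6.15
tool_pos: [0.4381, 0.3075, 0.2472]
ee_rot: [[0.0, -0.003, -1.0], [-0.001, -1.0, 0.003], [-1.0, 0.001, -0.0]]
force: [0.8, 0.3, -2.1]
grip_width: 0.433
```

```bash
python3 - <<'E'
from h import *
s=env.get_state();print(s['clock'],s['tool_pos'],s['force'],s['grip_width'])
c=cam('side');cv2.imwrite('pics/p1.png',c['img']);
P=cloud(c);m=(P[...,2]>.145)&(P[...,2]<.159)&(np.hypot(P[...,0]-.496,P[...,1]-.31)<.08);print(np.median(P[m],0),m.sum())
c=cam('scene');cv2.imwrite('pics/p1b.png',cv2.resize(c['img'][100:260,250:420],None,fx=3.5,fy=3.5))
E
```

```text
6.15 [0.43810222 0.30745522 0.24719696] [ 0.75487399  0.32954383 -2.14711258] 0.4333539327441173
[0.49406622 0.32553748 0.1543684 ] 3285
```

View pics/p1b.png

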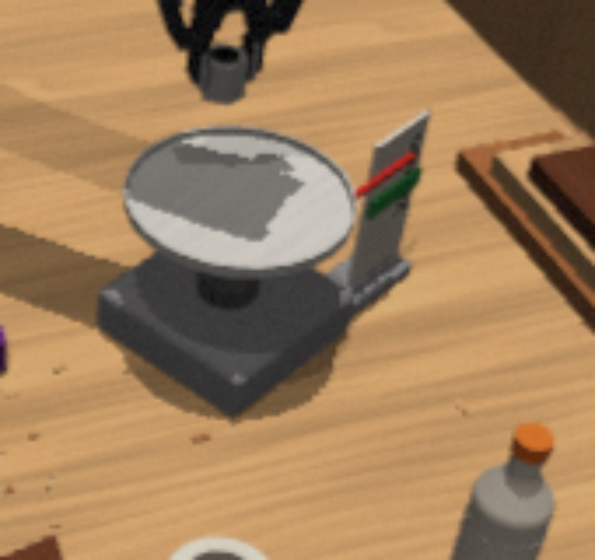

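View pics/p1.png

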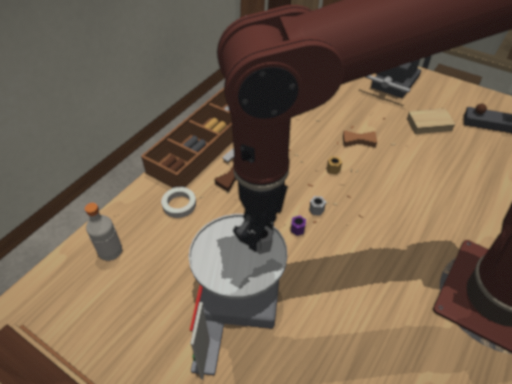

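The nut hangs over the near part of the pan, and the picture shows nothing in the way. Set it down gently, following the sinking pan.

Emit:
step_arm(series=[0, 0, -35, 0, 255, 0, 0, -60, 0, 255, 0, 0, -66, 0, 255, 0, 0, -70, 0, 255, 0, 0, -74, 0, 255, 0, 0, -78, 0, 255, 0, 0, -82, 0, 255, 0, 0, -86, 0, 255, 0, 0, -89, 0, 255, 0, 0, -89, 0, 255, 0, 0, -89, 0, 255, 0, 0, -89, 0, 100, 0, 0, -89, 0, 60, 0, 0, -89, 0, 60, 0, 0, -89, 0, 60])

```text
clock: 8.12
tool_pos: [0.4373, 0.309, 0.1583]
ee_rot: [[0.0, -0.0, -1.0], [0.0, -1.0, 0.0], [-1.0, -0.0, -0.0]]
force: [0.3, -0.4, -0.2]
grip_width: 0.766
```

```bash
cat > p.py <<'E'
from h import *
import sys
s=env.get_state();print(s['clock'],s['tool_pos'],s['force'],s['grip_width'])
c=cam('side');cv2.imwrite(sys.argv[1]+'.png',c['img'][180:384,150:340].repeat(3,0).repeat(3,1))
P=cloud(c);m=(P[...,2]>.09)&(P[...,2]<.16)&(np.hypot(P[...,0]-.496,P[...,1]-.31)<.085);print('floor z',np.median(P[m],0),m.sum())
c=cam('scene');cv2.imwrite(sys.argv[1]+'b.png',cv2.resize(c['img'][100:260,250:420],None,fx=3.5,fy=3.5,interpolation=cv2.INTER_CUBIC))
E
python3 p.py pics/p2
```

```text
8.125 [0.43731013 0.3089714  0.15833259] [ 0.31756485 -0.43209502 -0.16204851] 0.7661654378259036
floor z [0.51323268 0.33485587 0.14041171] 2976
```

View pics/p2b.png

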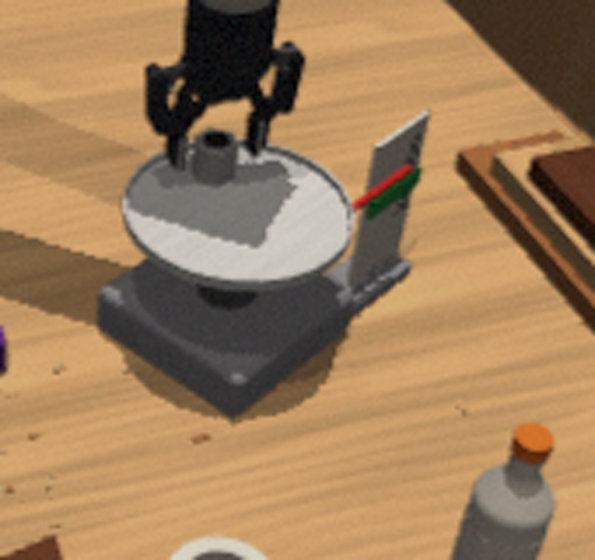

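View pics/p2.png

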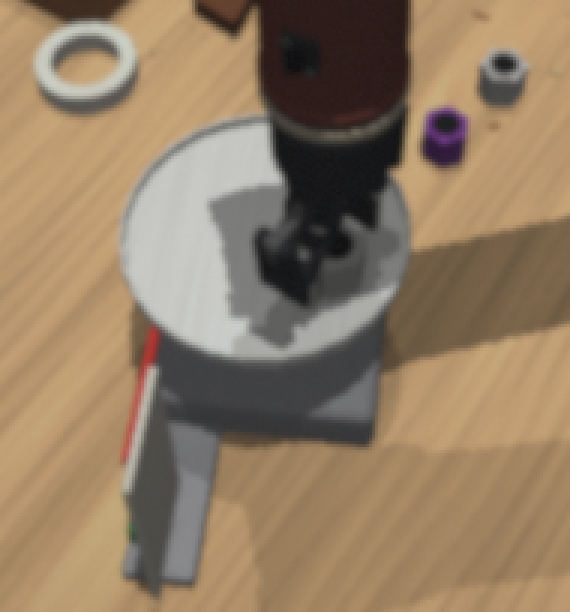

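The nut stands on the pan with the fingers clear. The floor is at z≈0.140, so the pan sank about 14 mm. The pointer is still above the band's middle. Next is the nut at (0.468, 0.0).

Emit:
step_arm(series=[0, 0, 0, 0, 60, 0, 0, 10, 0, 60, 0, 0, 50, 0, 0, 0, 0, 90, 0, 0, 10, -60, 92, 0.1, 0, 31, -310, 50, 0.35, 0, 31, -310, 50, 0.35, 0, 31, -310, 50, 0.35, 0, 31, -310, 50, 0.35, 0, 31, -310, 40, 0.35, 0, 31, -310, 32, 0.35, 0, 31, -310, 32, 0.35, 0, 31, -310, 32, 0.35, 0])

```text
clock: 9.85
tool_pos: [0.4686, 0.0007, 0.1908]
ee_rot: [[0.001, 0.345, -0.939], [0.0, -0.939, -0.345], [-1.0, -0.0, -0.001]]
force: [0.1, -0.7, 0.5]
grip_width: 0.997
```

```bash
python3 w.py pics/w2.png; python3 - <<'E'
from h import *
c=cam('scene');cv2.imwrite('pics/g2.png',cv2.resize(c['img'][110:210,270:390],None,fx=6,fy=6,interpolation=cv2.INTER_CUBIC))
P=cloud(c);m=(P[...,2]>.09)&(P[...,2]<.16)&(np.hypot(P[...,0]-.496,P[...,1]-.31)<.085);print('floor z',np.median(P[m],0),m.sum())
E
```

```text
9.85 [0.4686 0.0007 0.1908] jaw ang -69.80244507747251 -0.9999997935850969 [ 0.11235119 -0.72422535  0.4866286 ] 0.9969805413542633
1 [  19    0   46  122 1295] [0.4996 0.2187] [0.0957 0.0445] hex (np.float64(0.08359669587161239), np.float64(55.0), [np.float64(0.08359669587161239), np.float64(0.004762828750113602), np.float64(0.08316790117580142)]) bgr [44. 44. 47.] minrect ((0.49955305457115173, 0.22210276126861572), 0.0511355884373188)
2 [ 415    0   50   49 1790] [ 0.6526 -0.0989] [0.038  0.0407] hex (np.float64(0.03490673086860041), np.float64(47.0), [np.float64(0.0333415895214379), np.float64(0.03490673086860041), np.float64(0.03448929491512709)]) bgr [ 96. 101. 108.] minrect ((0.6538310647010803, -0.09871893376111984), 0.02126457914710045)
7 [ 159  123   44   39 1274] [0.4751 0.0837] [0.0408 0.0384] hex (np.float64(0.034562688974021094), np.float64(17.0), [np.float64(0.03404174972633933), np.float64(0.03434789898479318), np.float64(0.034562688974021094)]) bgr [80. 41. 75.] minrect ((0.4752160906791687, 0.08369472622871399), 0.020909439772367477)
13 [ 240  158   39   42 1132] [ 4.667e-01 -4.000e-04] [0.0367 0.0412] hex (np.float64(0.03434964242210942), np.float64(9.0), [np.float64(0.034312853921023345), np.float64(0.03434964242210942), np.float64(0.033883096091572806)]) bgr [51. 54. 58.] minrect ((0.46676817536354065, -0.00039027159800753), 0.020727427676320076)
14 [ 394  182   41   40 1144] [ 0.4992 -0.1577] [0.038  0.0412] hex (np.float64(0.03484158177656321), np.float64(55.0), [np.float64(0.03482706757455892), np.float64(0.03484158177656321), np.float64(0.03389646716045136)]) bgr [ 50.  94. 123.] minrect ((0.49916958808898926, -0.15767964720726013), 0.0209082942456007)
floor z [0.50098701 0.30606385 0.13871149] 1495
```

View pics/w2.png

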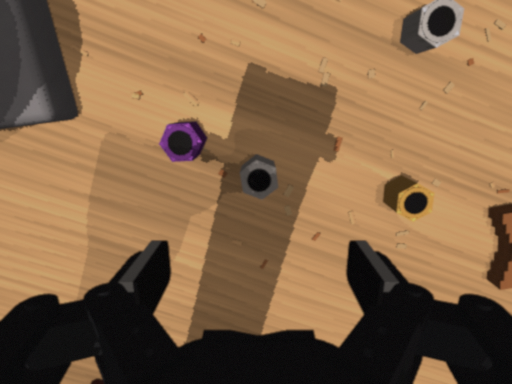

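View pics/g2.png

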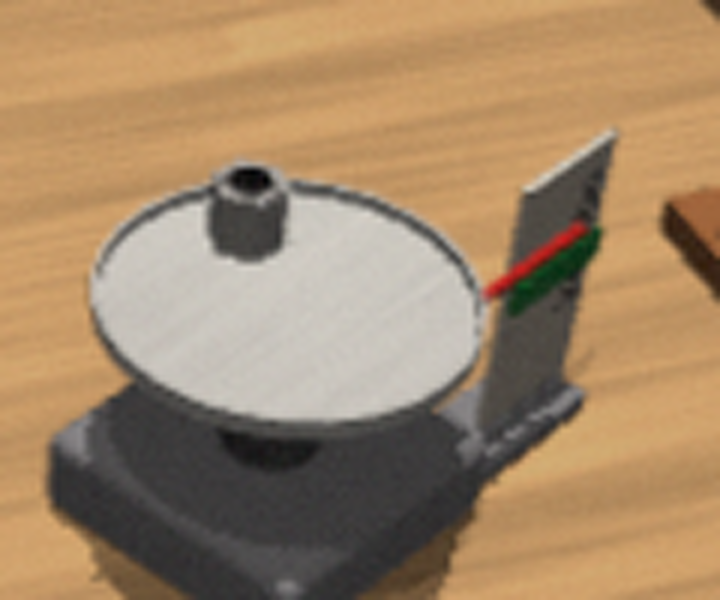

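```bash
python3 - <<'E'
import cv2,numpy as np
i=cv2.imread('pics/w2.png');cv2.imwrite('pics/w2c.png',cv2.resize(i[145:210,225:295],None,fx=8,fy=8,interpolation=cv2.INTER_CUBIC))
E
```

```text
(no output)
```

View pics/w2c.png

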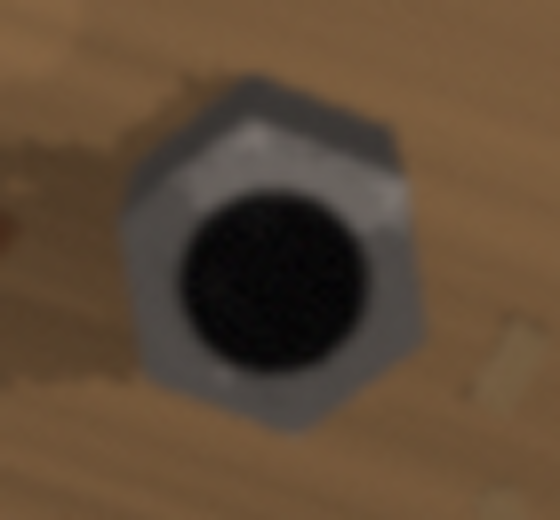

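The crop shows a bright steel hexagon whose left and right flats tilt about 8° from the jaws, so I turn +0.14 rad and grip.

Emit:
step_arm(series=[-1, 0, -60, 0.14, 0, -1, 0, -120, 0.14, 0, -1, 0, -160, 0.14, 0, -1, 0, -172, 0.14, 0, -1, 0, -172, 0.14, 0, -1, 0, -172, 0.14, 255, -1, 0, -172, 0.14, 255, -1, 0, -172, 0.14, 255, -1, 0, -172, 0.14, 255, -1, 0, -172, 0.14, 255, -1, 0, -172, 0.14, 255, -1, 0, -172, 0.14, 255, -1, 0, -120, 0.14, 255, -1, 0, -60, 0.14, 255, -1, 0, 0, 0.14, 255, -1, 0, 58, 0.14, 255, -1, 0, 58, 0.14, 255], squeeze=40)

```text
clock: 12.08
tool_pos: [0.4695, -0.0008, 0.2532]
ee_rot: [[0.009, 0.47, -0.882], [-0.001, -0.882, -0.47], [-1.0, 0.004, -0.007]]
force: [-0.1, -0.5, -2.8]
grip_width: 0.413
```

Emit:
step_arm(series=[29, 310, 0, -0.49, 255, 29, 310, 0, -0.49, 255, 29, 310, 0, -0.49, 255, 29, 310, 0, -0.49, 255, 29, 310, 0, -0.49, 255, 29, 310, 0, -0.49, 255, 29, 310, 0, -0.49, 255, 29, 310, 0, -0.49, 255, 29, 310, 0, -0.49, 255, 29, 310, -40, -0.49, 255, 29, 310, -70, -0.49, 255])

```text
clock: 13.45
tool_pos: [0.4966, 0.3075, 0.1773]
ee_rot: [[0.0, -0.002, -1.0], [-0.001, -1.0, 0.002], [-1.0, 0.001, -0.0]]
force: [0.1, 0.2, -2.4]
grip_width: 0.409
```

```bash
python3 p.py pics/p3
```

```text
13.45 [0.49656105 0.30751003 0.17725577] [ 0.09209706  0.15411753 -2.4499182 ] 0.40928612239049883
floor z [0.48331317 0.3338861  0.14040934] 3174
```

View pics/p3b.png

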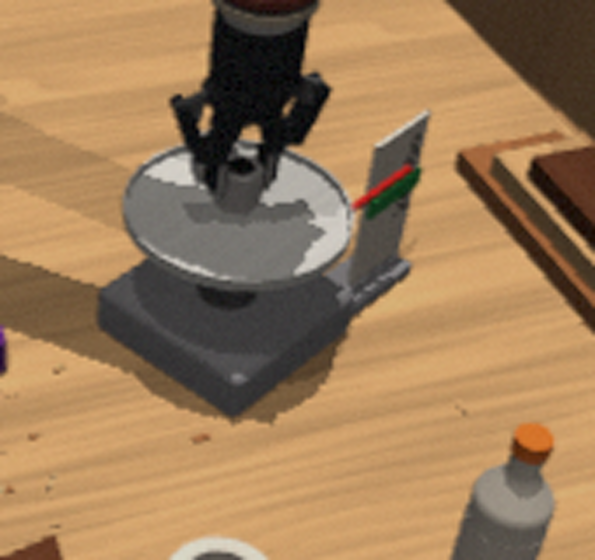

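The second nut is just above the pan at about its centre, clear of the first. Set it down.

Emit:
step_arm(series=[0, 0, -8, 0, 255, 0, 0, -13, 0, 255, 0, 0, -17, 0, 255, 0, 0, -21, 0, 255, 0, 0, -25, 0, 255, 0, 0, -29, 0, 255, 0, 0, -33, 0, 255, 0, 0, -34, 0, 255, 0, 0, -34, 0, 255, 0, 0, -34, 0, 255, 0, 0, -34, 0, 100, 0, 0, -34, 0, 60, 0, 0, -34, 0, 60, 0, 0, -34, 0, 60, 0, 0, -34, 0, 60, 0, 0, -34, 0, 60])

```text
clock: 15.55
tool_pos: [0.4963, 0.309, 0.1443]
ee_rot: [[-0.0, -0.0, -1.0], [0.0, -1.0, 0.0], [-1.0, -0.0, 0.0]]
force: [0.1, 0.0, -1.3]
grip_width: 0.768
```

```bash
cat > gz.py <<'E'
from h import *
import sys
s=env.get_state();print(s['clock'],s['tool_pos'],s['force'],s['grip_width'])
c=cam('scene');P=cloud(c)
cv2.imwrite(sys.argv[1],cv2.resize(c['img'][110:210,270:390],None,fx=6,fy=6,interpolation=cv2.INTER_CUBIC))
cv2.imwrite(sys.argv[1].replace('.png','_g.png'),cv2.resize(c['img'][125:195,340:385],None,fx=8,fy=8,interpolation=cv2.INTER_CUBIC))
m=(P[...,2]>.09)&(P[...,2]<.15)&(np.hypot(P[...,0]-.496,P[...,1]-.31)<.085);print('floor z',np.median(P[m],0),m.sum())
# back-project colour pixels onto the gauge plane: face normal +x of scale, through gauge front
hsv=cv2.cvtColor(c['img'],cv2.COLOR_BGR2HSV)
roi=np.zeros((384,512),bool);roi[125:195,342:378]=1
g=roi&(hsv[...,0]>40)&(hsv[...,0]<85)&(hsv[...,1]>100);r=roi&((hsv[...,0]<8)|(hsv[...,0]>172))&(hsv[...,1]>120)
w=P[145:170,355:372].reshape(-1,3); w=w[(w[:,2]>.08)&(w[:,0]<.52)]
th=np.radians(23);n=np.array([np.cos(th),np.sin(th),0]);d0=np.median(w@n);print('plane d',d0)
C=-c['R'].T@c['t']
for nm,mk,off in(('green',g,0),('red',r,0.006)):
    v,u=np.nonzero(mk); ray=np.stack([(u-c['cx'])/c['fx'],(v-c['cy'])/c['fy'],np.ones(len(u))],-1)@c['R']
    t=(d0+off-C@n)/(ray@n);Q=C+ray*t[:,None]; print(nm,len(u),np.percentile(Q[:,2],[2,20,50,80,98]).round(4),'cam-depth z',np.median(P[mk][:,2]))
E
python3 gz.py pics/g3.png
```

```text
15.55 [0.49631687 0.30898088 0.14429351] [ 0.06616889  0.0173035  -1.26575422] 0.7680548972006057
floor z [0.51317071 0.30090354 0.12323715] 1257
plane d 0.6184280983335083
green 24 [0.0901 0.0925 0.0961 0.1097 0.1145] cam-depth z 0.09938802352264067
red 49 [0.1036 0.1079 0.112  0.1165 0.1212] cam-depth z 0.11855971213103447
```

View pics/g3.png

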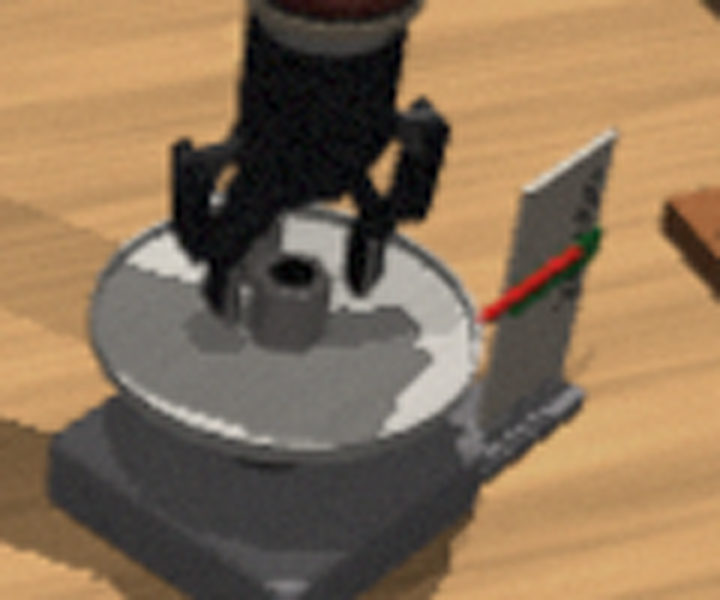

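View pics/g3_g.png

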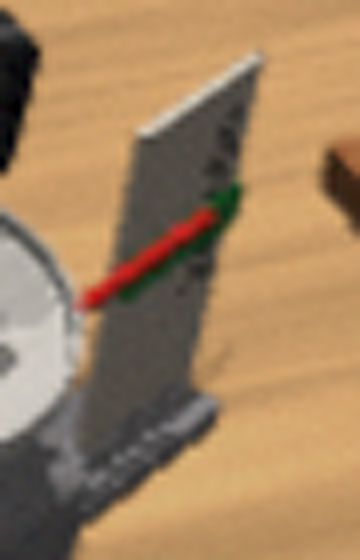

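Parallax makes this ambiguous by eye: the red bar overlaps the upper-front of the green band. I'll measure the heights properly, using the gauge's top edge (0.175 m) as a check.

```bash
python3 - <<'E'
from h import *
c=cam('scene');P=cloud(c)
C=-c['R'].T@c['t'];th=np.radians(23);n=np.array([np.cos(th),np.sin(th),0])
# gauge plane fit from depth
w=P[130:182,350:373].reshape(-1,3);w=w[(w[:,2]>.05)&(w[:,2]<.172)&(w[:,0]<.52)&(w[:,1]<.54)&(w[:,1]>.42)]
for _ in range(5):
    ce=np.median(w,0);u_,s_,vt=np.linalg.svd(w-w.mean(0));nn=vt[2]*np.sign(vt[2][0]);res=(w-w.mean(0))@nn;w=w[abs(res)<.006]
print('normal',nn,len(w),res.std(),'ang',np.degrees(np.arctan2(nn[1],nn[0])))
nn=np.array([nn[0],nn[1],0]);nn/=np.linalg.norm(nn);d=np.median(w@nn)
def bp(u,v,off=0):
    ray=c['R'].T@np.array([(u-c['cx'])/c['fx'],(v-c['cy'])/c['fy'],1]);t=(d+off-C@nn)/(ray@nn);return (C+ray*t).round(4)
f=lambda x,y:(340+(x+.5)/8-.5,125+(y+.5)/8-.5)
for nm,(x,y) in dict(topL=(138,135),topR=(262,52),greenTopR0=(238,185),greenBotR0=(238,221),greenTopL0=(120,263),greenBotL0=(120,299)).items(): print(nm,bp(*f(x,y)))
for o in (0,.004,.008,.012): print('pointer now tip',o,bp(*f(213,215),o), bp(*f(100,298),o),'start',bp(*f(222,157),o))
i0=cv2.imread('pics/scene0.png');hsv=cv2.cvtColor(i0,cv2.COLOR_BGR2HSV)
roi=np.zeros((384,512),bool);roi[125:195,354:372]=1
g=roi&(hsv[...,0]>40)&(hsv[...,0]<85)&(hsv[...,1]>90)
v,u=np.nonzero(g);z=np.array([bp(a,b)[2] for a,b in zip(u,v)]);print('green0',len(z),np.percentile(z,[0,5,50,95,100]).round(4),z.mean())
r=((hsv[...,0]<8)|(hsv[...,0]>172))&(hsv[...,1]>120)&roi
v,u=np.nonzero(r);z=np.array([bp(a,b,.006)[2] for a,b in zip(u,v)]);print('red0',len(z),np.percentile(z,[0,5,50,95,100]).round(4),z.mean())
E
```

```text
normal [0.8937234  0.44855059 0.00780114] 364 0.0017733648637678124 ang 26.651604429207783
topL [0.4867 0.4391 0.1769]
topR [0.4504 0.5116 0.1768]
greenTopR0 [0.4481 0.5161 0.1088]
greenBotR0 [0.445  0.5223 0.0867]
greenTopL0 [0.4841 0.4444 0.1115]
greenBotL0 [0.4816 0.4495 0.0901]
pointer now tip 0 [0.4548 0.5027 0.1012] [0.4885 0.4356 0.0991] start [0.4562 0.4999 0.1321]
pointer now tip 0.004 [0.4617 0.4979 0.1073] [0.4951 0.4313 0.1052] start [0.4631 0.4951 0.138 ]
pointer now tip 0.008 [0.4686 0.4931 0.1134] [0.5018 0.4269 0.1113] start [0.47   0.4903 0.1439]
pointer now tip 0.012 [0.4755 0.4883 0.1195] [0.5085 0.4226 0.1174] start [0.4769 0.4855 0.1497]
green0 67 [0.0879 0.0894 0.0993 0.1096 0.1107] 0.09956716417910447
red0 49 [0.1335 0.1347 0.1417 0.1489 0.1497] 0.14170000000000002
```

The gauge top measures 0.177 m against 0.175 m true, so the measurement is sound. The band's middle is at z≈0.100 and the pointer at about 0.118, roughly 18 mm too high. A third nut should bring it to about 0.103, so a third is needed: n2 at (0.654, -0.099).

Emit:
step_arm(series=[0, 0, 10, 0, 60, 0, 0, 50, 0, 60, 0, 0, 100, 0, 0, 10, -60, 106, 0.1, 0, 157, -408, 80, 0.35, 0, 157, -408, 80, 0.35, 0, 157, -408, 60, 0.35, 0, 157, -408, 60, 0.35, 0, 157, -408, 46, 0.35, 0, 157, -408, 46, 0.35, 0, 157, -408, 46, 0.35, 0, 157, -408, 46, 0.35, 0, 157, -408, 46, 0.35, 0, 157, -408, 46, 0.35, 0])

```text
clock: 17.4
tool_pos: [0.6534, -0.097, 0.1913]
ee_rot: [[0.001, 0.345, -0.939], [0.0, -0.939, -0.345], [-1.0, 0.0, -0.001]]
force: [1.3, -0.5, -1.3]
grip_width: 1.0
```

```bash
python3 w.py pics/w3.png|cut -c1-260; python3 gz.py pics/g4.png;python3 - <<'E'
import cv2
i=cv2.imread('pics/w3.png');cv2.imwrite('pics/w3c.png',cv2.resize(i[140:220,215:305],None,fx=7,fy=7,interpolation=cv2.INTER_CUBIC))
E
```

```text
17.4 [ 0.6534 -0.097   0.1913] jaw ang -69.80908779822099 -0.9999993537201627 [ 1.34844252 -0.48160094 -1.28193771] 0.999688926422442
1 [ 287    0  195   78 1109] [ 0.8096 -0.1579] [0.0015 0.1845] hex (np.float64(0.14937195074394757), np.float64(0.0), [np.float64(0.000986669549307262), np.float64(0.14937195074394757), np.float64(0.14914694605108386)]) bgr [20. 34. 56.] minrect ((0.8097296357
3 [479   0  33  56 527] [ 0.8507 -0.244 ] [0.0486 0.0031] hex (np.float64(0.03818370225288181), np.float64(30.0), [np.float64(0.03818370225288181), np.float64(0.0019862127872637414), np.float64(0.03795122346747937)]) bgr [19. 32. 52.] minrect ((0.8506970405578
17 [ 243  157   37   41 1144] [ 0.6539 -0.0989] [0.0386 0.0402] hex (np.float64(0.03437495935328666), np.float64(42.0), [np.float64(0.03437495935328666), np.float64(0.034044064933768964), np.float64(0.034357112912243526)]) bgr [54. 57. 62.] minrect ((0.6538202
18 [  30  253   41   33 1011] [0.4752 0.083 ] [0.0418 0.0379] hex (np.float64(0.03482049771789272), np.float64(21.0), [np.float64(0.03474271747757024), np.float64(0.03482049771789272), np.float64(0.0348076646299782)]) bgr [76. 35. 70.] minrect ((0.475206196308
20 [247 299  32  34 819] [ 0.4998 -0.1581] [0.0387 0.0406] hex (np.float64(0.034959298242566605), np.float64(50.0), [np.float64(0.03484870113758662), np.float64(0.034385936865546474), np.float64(0.034959298242566605)]) bgr [ 41.  78. 105.] minrect ((0.49978879
17.45 [ 0.65337707 -0.09730405  0.19111734] [ 0.17590495 -0.28253682 -0.06513795] 0.9978342241795416
floor z [0.5091487  0.29878632 0.12327795] 1392
plane d 0.6181597095830745
green 27 [0.0898 0.0921 0.0958 0.1097 0.1159] cam-depth z 0.0997104100376835
red 49 [0.1032 0.107  0.1116 0.1162 0.1199] cam-depth z 0.11793462851413629
```

View pics/w3c.png

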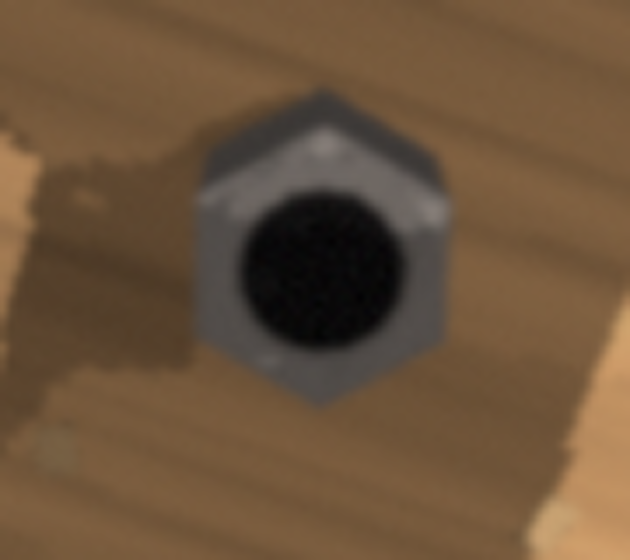

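View pics/g4.png

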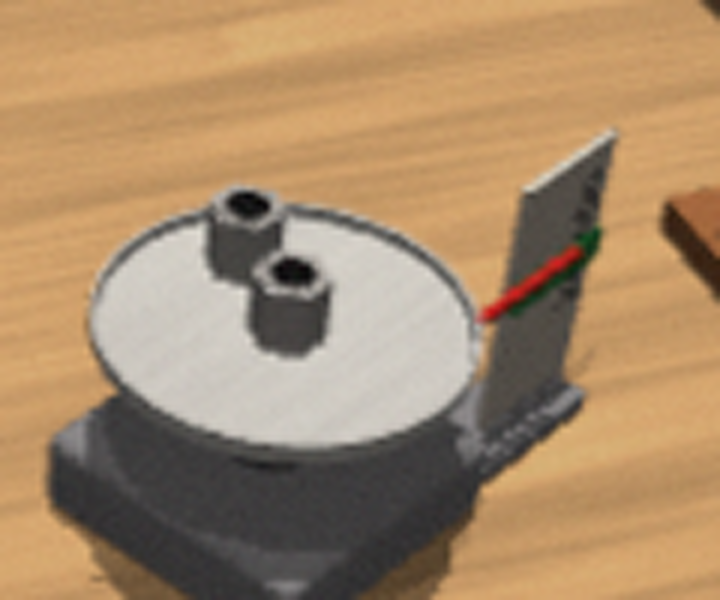

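The nut between the jaws is steel and its flats line up with the pads. Both placed nuts stand in the pan and the floor is at 0.123. Grip the third.

Emit:
step_arm(series=[0, 0, -60, 0, 0, 0, 0, -120, 0, 0, 0, 0, -160, 0, 0, 0, 0, -172, 0, 0, 0, 0, -172, 0, 0, 0, 0, -172, 0, 255, 0, 0, -172, 0, 255, 0, 0, -172, 0, 255, 0, 0, -172, 0, 255, 0, 0, -172, 0, 255, 0, 0, -172, 0, 255, 0, 0, -172, 0, 255, 0, 0, -120, 0, 255, 0, 0, -60, 0, 255, 0, 0, 0, 0, 255, 0, 0, 58, 0, 255, 0, 0, 58, 0, 255], squeeze=40)

```text
clock: 19.62
tool_pos: [0.6555, -0.0989, 0.2544]
ee_rot: [[0.009, 0.343, -0.939], [-0.001, -0.939, -0.343], [-1.0, 0.004, -0.008]]
force: [-0.3, 0.8, -3.1]
grip_width: 0.415
```

Emit:
step_arm(series=[-97, 408, 0, -0.35, 255, -97, 408, 0, -0.35, 255, -97, 408, 0, -0.35, 255, -97, 408, 0, -0.35, 255, -97, 408, 0, -0.35, 255, -97, 408, 0, -0.35, 255, -97, 408, 0, -0.35, 255, -97, 408, 0, -0.35, 255, -97, 408, 0, -0.35, 255, -97, 408, 0, -0.35, 255, -97, 408, 0, -0.35, 255, -97, 408, -40, -0.35, 255, -97, 408, -70, -0.35, 255, -97, 408, -84, -0.35, 255, -97, 408, -84, -0.35, 255])

```text
clock: 21.5
tool_pos: [0.5562, 0.3085, 0.1639]
ee_rot: [[-0.001, -0.001, -1.0], [-0.001, -1.0, 0.001], [-1.0, 0.001, 0.001]]
force: [0.7, -0.9, -1.4]
grip_width: 0.41
```

```bash
python3 p.py pics/p5
```

```text
21.5 [0.55624782 0.30846488 0.16386965] [ 0.74263657 -0.94019624 -1.42528391] 0.410076907951871
floor z [0.48931649 0.32648907 0.12496573] 3893
```

View pics/p5b.png

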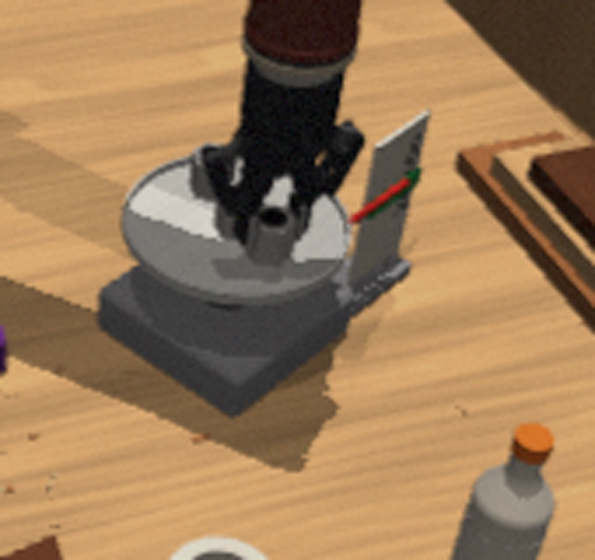

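View pics/p5.png

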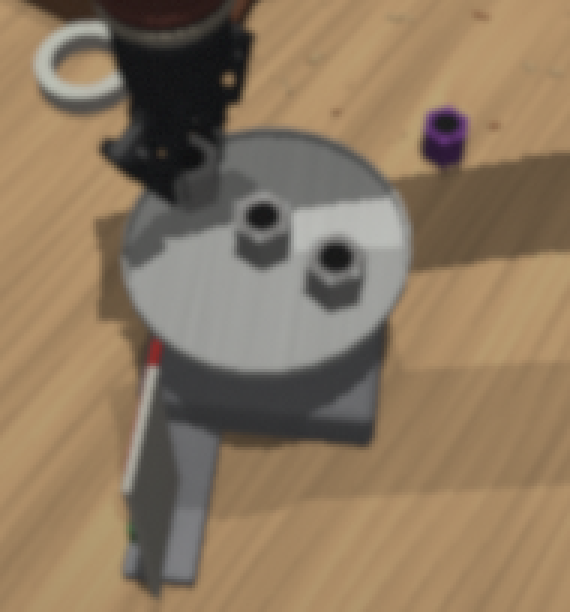

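The third nut is held over its slot, clear of the others. Set it down.

Emit:
step_arm(series=[0, 0, -8, 0, 255, 0, 0, -14, 0, 255, 0, 0, -18, 0, 255, 0, 0, -22, 0, 255, 0, 0, -26, 0, 255, 0, 0, -30, 0, 255, 0, 0, -34, 0, 255, 0, 0, -36, 0, 255, 0, 0, -36, 0, 255, 0, 0, -36, 0, 255, 0, 0, -36, 0, 100, 0, 0, -36, 0, 60, 0, 0, -36, 0, 60, 0, 0, -36, 0, 60, 0, 0, -26, 0, 60, 0, 0, 10, 0, 60, 0, 0, 60, 0, 60, 0, 0, 100, 0, 60])

```text
clock: 23.85
tool_pos: [0.5564, 0.3093, 0.2673]
ee_rot: [[0.002, -0.0, -1.0], [0.001, -1.0, 0.0], [-1.0, -0.001, -0.002]]
force: [0.7, 0.5, -0.6]
grip_width: 0.762
```

Emit:
step_arm(series=[40, -60, 20, 0, 60, 90, -200, 20, 0, 60, 90, -200, 20, 0, 60, 90, -200, 20, 0, 60, 90, -200, 20, 0, 60, 90, -200, 20, 0, 60, 90, -200, 20, 0, 60, 90, -200, 20, 0, 60])

```text
clock: 24.85
tool_pos: [0.646, 0.1103, 0.2845]
ee_rot: [[0.0, 0.002, -1.0], [0.0, -1.0, -0.002], [-1.0, -0.0, -0.0]]
force: [-0.0, -0.4, 0.6]
grip_width: 0.764
```

```bash
python3 gz.py pics/g6.png
```

```text
24.85 [0.64596193 0.11030401 0.28450217] [-0.00092111 -0.43562155  0.55229808] 0.7640813759281804
floor z [0.50532241 0.29857919 0.10879604] 1593
plane d 0.6184153187415201
green 43 [0.0957 0.1022 0.1065 0.1102 0.1141] cam-depth z 0.10875698045917734
red 54 [0.0879 0.092  0.0963 0.1008 0.1053] cam-depth z 0.10259878876880964
```

View pics/g6.png

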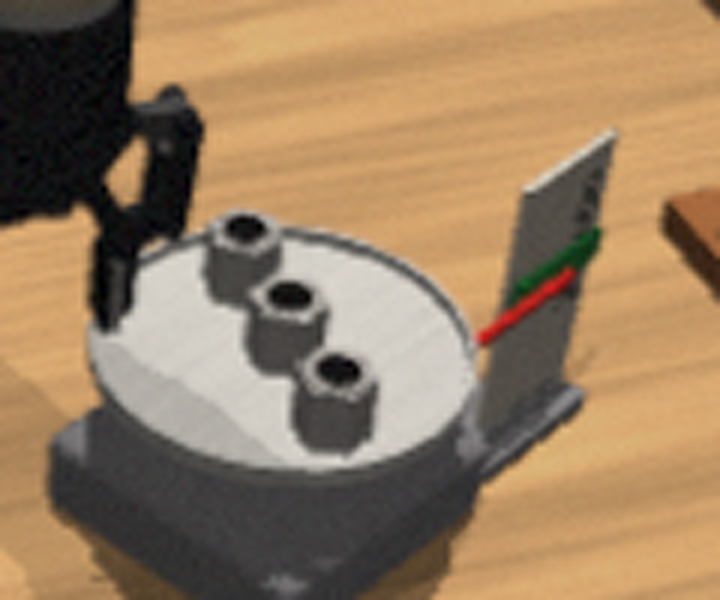

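View pics/g6_g.png

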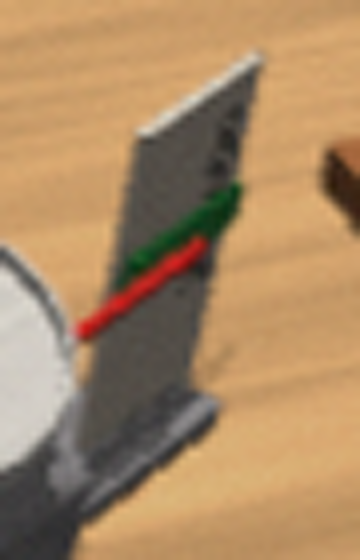

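All three nuts are in the pan, but in this view the red bar appears at the band's lower edge. The pointer stands in front of the gauge, so its standoff matters. I'll measure it by depth and by triangulating between cameras.

```bash
python3 - <<'E'
from h import *
C={};pin={}
for n in ('scene','side'):
    c=cam(n);C[n]=c
    pin[n]={k:env.pinpoint(k,n)[:2] for k in('pointer','band_mid','pan_floor')}
    cv2.imwrite(f'pics/t_{n}.png',c['img'])
    for k in pin[n]:
        for r in pin[n][k]:
            u,v=r['location'];print(n,k,round(r['p'],2),np.round([u,v],1),world(c,u,v,c['depth'][int(round(v)),int(round(u))]).round(4))
c=C['scene'];P=cloud(c);hsv=cv2.cvtColor(c['img'],cv2.COLOR_BGR2HSV)
roi=np.zeros((384,512),bool);roi[125:195,342:378]=1
r=roi&((hsv[...,0]<8)|(hsv[...,0]>172))&(hsv[...,1]>150);g=roi&(hsv[...,0]>40)&(hsv[...,0]<85)&(hsv[...,1]>110)
gray=roi&(hsv[...,1]<60);gray[:, :354]=0;gray[:,371:]=0
gp=P[gray];gp=gp[(gp[:,2]>.03)&(gp[:,2]<.17)&(gp[:,0]<.51)]
A=np.c_[gp[:,1],np.ones(len(gp))]
for _ in range(5):
    k=np.linalg.lstsq(A,gp[:,0],rcond=None)[0];e=gp[:,0]-A@k;ok=abs(e-np.median(e))<.005;gp=gp[ok];A=A[ok]
nn=np.array([1,-k[0],0]);s=np.linalg.norm(nn);nn/=s;d=k[1]/s;print('plane',nn,d,len(gp),e.std())
for nm,m in(('red',r),('green',g)):
    q=P[m];o=q@nn-d;print(nm,'standoff',np.percentile(o,[10,25,50,75,90]).round(4),'z',np.percentile(q[:,2],[10,50,90]).round(4))
    # pixels with robust standoff
C0=-c['R'].T@c['t']
i0=cv2.imread('pics/scene0.png');h0=cv2.cvtColor(i0,cv2.COLOR_BGR2HSV)
g0=roi&(h0[...,0]>40)&(h0[...,0]<85)&(h0[...,1]>90);g0[:,:354]=0;g0[:,372:]=0
def bp(m,off):
    v,u=np.nonzero(m);ray=np.stack([(u-c['cx'])/c['fx'],(v-c['cy'])/c['fy'],np.ones(len(u))],-1)@c['R'];t=(d+off-C0@nn)/(ray@nn);return (C0+ray*t[:,None])
print('band0 z',np.percentile(bp(g0,0.001)[:,2],[2,50,98]),bp(g0,.001)[:,2].mean())
for o in(.004,.008,.012):print('red z @standoff',o,np.median(bp(r,o)[:,2]))
# side: red z by depth
c=C['side'];P=cloud(c);hsv=cv2.cvtColor(c['img'],cv2.COLOR_BGR2HSV);roi=np.zeros((384,512),bool);roi[280:384,180:215]=1
r=roi&((hsv[...,0]<8)|(hsv[...,0]>172))&(hsv[...,1]>150);q=P[r];print('side red',len(q),np.percentile(q,[10,50,90],axis=0).round(4).tolist(),'standoff',np.percentile(q@nn-d,[10,50,90]))
E
```

```text
scene pointer 0.87 [362.7 156.4] [0.4776 0.478  0.1033]
scene band_mid 0.6 [360.6 153.4] [0.4739 0.4703 0.1144]
scene pan_floor 0.7 [315.  169.2] [0.5104 0.297  0.1188]
side pan_floor 0.73 [238.7 267.8] [0.4845 0.3223 0.1302]
plane [0.88855585 0.45876847 0.        ] 0.6342799781215062 284 0.0013034231495274414
red standoff [0.006  0.0084 0.0103 0.0118 0.0124] z [0.1001 0.1031 0.106 ]
green standoff [0.0016 0.0028 0.0034 0.0047 0.0051] z [0.1002 0.1096 0.1133]
band0 z [0.08980095 0.10077257 0.11159303] 0.10075412491708124
red z @standoff 0.004 0.09351835245678874
red z @standoff 0.008 0.09983408301698538
red z @standoff 0.012 0.10614981357718212
side red 8 [[0.51, 0.4085, 0.1044], [0.5122, 0.4107, 0.1063], [0.5145, 0.4135, 0.1077]] standoff [0.0078474  0.00880913 0.01117732]
```

By depth the pointer stands about 9–10 mm in front of the gauge, at z≈0.103. The band's middle is at 0.101–0.104, so the pointer is within about 3 mm of the middle, and the pan has sunk about 45 mm. The gripper is clear, so I hand in.

```bash
python3 -c "
from plant import env
print(env.get_state()['clock'],env.finish_job())"
```

```text
the job is handed in; nothing more can be done
25.3 None
```

I put all three steel nuts on the pan one at a time, setting each down gently and letting the pan come to rest. I then handed the job in at 25.3 s with the gripper clear. The brass and purple nuts were not touched.

**After two nuts:** the pan had sunk about 31 mm and the pointer measured about 18 mm above the middle of the band, so I added the third.

**Last check:** the pan had sunk about 45 mm. The pointer was at z≈0.103 m and the middle of the band at about 0.101–0.104 m, inside the 11.5 mm limit.

**What disagreed:**
- In the raw scene picture the pointer looks as if it sits at the band's lower edge. I put this down to parallax, because depth puts it about 9–10 mm in front of the gauge.
- The network's mark for the band's middle, read with raw depth, came out higher at 0.114 m, which would leave the pointer about 11 mm low. I discounted it because the pointer partly hid the band in that picture, and used the band measured from the first, unobstructed picture.

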